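# Wipe the test contacts, then hold a module against them

## Robot

A 6-joint arm with a two-finger parallel gripper is mounted at the origin on a cart in front of the work surface, level with it; the furniture and walls round the work are solid. World frame = base frame: x ahead of the robot, y to its left, z up, the work surface at z = 0. Lengths are in m, angles in degrees, forces in N, time in s.
With the tool pointing down it reaches from about 0.325 to 0.9 m from the base axis. Payload 6.1 kg.
Tool frame: the origin (TCP) lies on the centre line of the jaws, within the pads' length; the fingertips stand 19 mm ahead of it and the grasp point (between the pads) is the TCP; z points along the fingers, y is the line along which they close (so a half turn about z gives the same grasp; the last joint's range is limited). The gripper opens to 87 mm and grips with 3 to 60 N. Pads are 19 mm wide; open, the fingers measure 117 mm over their backs; the gripper's body (75 mm by 190 mm) begins 51 mm behind the grasp point.
Start: joints at [-74.204, 12.628, 87.462, -0, 79.91, -7.225], TCP at [0.244, -0.575, 0.205] pointing down, gripper open.
Joint ranges: [-170.65, 170.65], [-52.31, 119.04], [5.05, 147.46], [-71.25, 251.25], [11.57, 151.72], [-153.62, 153.62]. Speed limits (degrees/s): [147.25, 147.25, 172.46, 180, 180, 180].

## Interface

Orientations are given as [roll, pitch, yaw] about the fixed x, y, z axes, in that order (R = Rz(yaw) Ry(pitch) Rx(roll)).
In Python, from bench import monitor, vision, workorder gives the robot as it stands. The module is installed in compiled form; this text tells all that it offers.
- The arm moves only by the tool send_rows, never from a script. Its argument "moves" is a list of rows, each a list of 5 numbers: the shift along the world's x, y, z in m, then the turn about the world's z in rad, then the closure, from 0 (fully open) to 1 (shut). A call has 1 to 20 rows; each row shifts and turns the commanded pose from where the row before left it; what a row does not reach is not made up. A row lasts 1/8 s, in which the tool goes at most 62.5 mm and 10.7 degrees, less where a joint would pass 70% of its speed; a pose out of reach is approached as far as the arm can. A call with a gripper value outside its range is refused whole. The fingers move at their own pace and stop on an object; "newtons" is the grip in N (left out, the last holds). Time passes only in rows, so rows that do not move let the fingers close. It gives the time, the measured TCP pose, the force, the opening and the grip force at its end, in the units of the state.
- monitor.get_state(): the state, without advancing time (a new reading comes with each control period).
- vision.camera(name): name is "scene" or "top"; returns a dict with "color" (420x560x3 uint8, red, green, blue), "range_z" (420x560 float32, m along the optical axis (not along the pixel's ray), 0 where there is no reading), "camera_matrix" (3x3 intrinsics, pixels), "pose" (4x4, takes a point from camera to world coordinates). Camera axes: x right, y down, z forward; pixel columns grow to the right and rows downward; lengths in m; the calibration is good to about 2 mm. A picture is of the moment at which its call begins.
- workorder.close_job(): hands the job in; it is judged then, once.
Trained networks look in the newest picture that a camera, given by its name, has taken for a name from the list of things; names that differ only in an ending like _2 or _b are one class to them, and where a whole thing is asked for, a point or a joint stands for the part that bears it (a point fixed in the world has none). Each returns a list of dicts, best first, with "p" (0 to 1); they miss things now and then, are a little off and sometimes report something else, mostly with a low value. They report only what shows in the picture. A call takes as long as a camera call.
- vision.search_frame(camera, query): "xyz" ([x, y, z] in m, in world coordinates, good to about 4 mm: the middle of the surface that is visible of it).
- vision.masks_of(camera, query): "mask" (420x560 bool, what is visible of it).
- vision.pinpoint(camera, query): "xyz" ([x, y, z] in m, in world coordinates, good to about 4 mm: a listed point, or the origin of a listed thing).
The state is a dict: "time": time; "q": joint angles; "joint_vel": joint speeds; "effort": joint torques, N m; "ee_pos": TCP position; "orientation": TCP orientation; "wrist_force": force on the tool from outside, world axes, zero at the start; "wrist_torque": the same for the moment, N m; "gripper_width": opening from 0.0 (shut) to 1.0 (fully open); "finger_force": force on a finger pad.
Only numpy, scipy, OpenCV 4.12 (cv2) and the standard library are available. Lean on these libraries where they do the work, as an engineer would, in place of code of your own. Each camera call takes 0.05 s, during which the arm holds its last target. There are 200 camera calls.

## Task

Push the red-handled wiper lever of the contact fixture down to its stop and let it spring back up, so that its brush cleans the pins. Then lay the grey module flat on the fixture's bed, green contact end first, slide it between the blue guides against the sprung pins, and keep pressing it straight with a steady force of about 10 N (the orange pointer stands in the green zone, never press as hard as 20 N) so that a colleague can fasten it: the program finishes while you are still holding it there. Leave the other things on the desk alone.

Things in the scene. Friction and masses are not known exactly. Their poses are not given: they have to be found in the camera images.
- fixture: Fixed contact-test fixture. Its own x axis is the push direction (from the robot's side to the pins), y left of that, z up. Origin: at desk height, below the middle of the plane of the resting pin tips. The flat grey bed, 24 mm above the desk, reaches from x = -167 to +67 mm, y = -52 to +52 mm. A pointer and scale stand on it at y = -39 to -54 mm, x = -4 to 26 mm.
- guide_mouth (a point): On the bed (24 mm above the desk), middle of the mouth between the two blue guides, at fixture x = -43 mm, y = 0. The guides are 24 mm tall and about 63 mm apart here, narrowing to 48 mm from fixture x = -25 mm on to the pins. The bed before the mouth is open.
- pin_field (a point): Middle of the plane of the pin tips at rest: fixture x = 0, y = 0, 16 mm above the bed. It stays put as the pins give way. The wiper's brush rests above the lane at fixture x = -8 to -20 mm, more than 40 mm above the bed; its shaft crosses at x = 20 mm, 67 mm above the desk.
- contacts (a joint): How far the sprung pins are pushed back along the fixture's +x, m: 0 at rest, spring 1.0 N per mm (10 N at 0.010), no preload, solid stop at 0.018. The orange pointer moves with them: green zone 0.006 to 0.014.
- wiper (a joint): Angle of the sprung wiper lever, rad: 0 at rest (handle up, 35 degrees above level, pointing along the fixture's -x), 1.0 at its lower stop (22 degrees below level). It returns by its spring; it takes 1 to 2 N at the handle to start and about 4 N at the stop.
- wiper_handle (a point): Centre of the lever's red T-bar handle, 16 mm thick, 44 mm long along the fixture's y. It swings on an arc of 110 mm radius in the fixture's x-z plane about the shaft at fixture x = 20 mm, height 67 mm; it is at fixture y = 120 mm, height 130 mm at rest and 25 mm at the stop. Press it down from above.
- module_centre (a point): Centre (half-way up) of the loose grey module, a box 130 mm long (x, + toward the green contact end), 44 mm wide (y), 32 mm tall (z), 0.2 to 0.4 kg, lying flat, green end away from the robot. Ribbed rubber grips on both sides 6 to 39 mm behind the centre: gripped there, across its width, the fingers stay clear of the guides.
- module_nose (a point): Middle of the module's green contact face, 65 mm ahead of module_centre.
- module: The same module; origin at the centre of its underside, axes as above.
- flux_bottle: White bottle with a red spout, 35 mm wide, 94 mm tall; leave alone.
- solder_spool: Reel of solder wire, 56 mm wide, 32 mm tall; leave alone.
- jaw_stand: Small blue clamp stand on a black foot, 99x95x112 mm; leave alone.
- screwdriver_slot: Yellow screwdriver, 155 mm long; leave alone.
- sticky_notes: Yellow block of notes, 52x52x16 mm; leave alone.

How it is judged:
By the outcome, as a careful person would: the job done as asked, in the order asked, and still so for the second after the job is handed in, while the arm keeps its last pose, push and grip.
It also fails if it takes over 59 s, if anything falls off the work surface, if the arm or the gripper's body presses on something with over 40 N, if the wrist force passes 120 N, or if a joint passes its speed limit or range.

## Working session

There is one attempt and no reset: what is moved stays moved. The work goes in short steps, Python scripts to look and compute and a tool call to move; the robot and the scene stay as the last step left them, time stands still between calls to the robot, and variables do not carry over. Pictures are saved under pics/ and viewed, at most 10 in all, crops included, and the job is handed in when it is done.

Besides the shell and the picture viewer there is one more tool, called after "Call:" as name(argument=value, ...), one argument or row to a line, values as JSON. send_rows: Moves the arm, as the interface text tells. Its arguments: {"type":"object","properties":{"moves":{"type":"array"},"newtons":{"type":"number"}},"required":["moves"]}

```bash
mkdir -p pics
cat > h.py <<'E'
import numpy as np, cv2
from bench import monitor, vision, workorder
def snap(cam,name=None):
    d=vision.camera(cam)
    if name: cv2.imwrite(f'pics/{name}.png',d['color'][:,:,::-1])
    return d
def pts(d,mask):
    v,u=np.nonzero(mask&(d['range_z']>0)); z=d['range_z'][v,u]; K=d['camera_matrix']
    P=np.c_[(u-K[0,2])*z/K[0,0],(v-K[1,2])*z/K[1,1],z]
    return P@d['pose'][:3,:3].T+d['pose'][:3,3]
def proj(d,p):
    T=np.linalg.inv(d['pose']); c=T[:3,:3]@np.array(p)+T[:3,3]; q=d['camera_matrix']@c; return (q[:2]/q[2]).round(0)
E
python3 - <<'E'
from h import *
np.set_printoptions(precision=4,suppress=True)
s=monitor.get_state();print(s)
for c in ['top','scene']:
    d=snap(c,c+'0')
    print(c, d['pose'][:3,3])
    for q in ['fixture','guide_mouth','pin_field','wiper_handle','module_centre','module_nose','module','flux_bottle','solder_spool','jaw_stand','screwdriver_slot','sticky_notes']:
        r=vision.pinpoint(c,q)
        print(q,[(np.round(a['xyz'],4),round(a['p'],2),proj(d,a['xyz'])) for a in r[:2]])
E
```

```text
{'time': 0.0, 'q': array([-74.2037,  12.6769,  87.5259,  -0.0007,  79.9093,  -7.2269]), 'joint_vel': array([ 0.0073,  0.0234, -0.1242,  0.0371, -0.0006, -0.0332]), 'effort': array([  0.0011, -49.4608, -38.7378,   0.0703,   0.0573,  -0.0001]), 'ee_pos': array([ 0.2442, -0.5746,  0.2035]), 'orientation': array([-179.8887,   -0.0134,   23.0234]), 'wrist_force': array([ 0.2388,  0.1875, -0.6771]), 'wrist_torque': array([ 0.0491, -0.0536, -0.0058]), 'finger_force': 0.0, 'gripper_width': 1.0030031808001203}
top [0.2835 0.0417 1.5167]
fixture [(array([0.5909, 0.2124, 0.0011]), 0.98, array([213., 219.]))]
guide_mouth [(array([0.545 , 0.2241, 0.0259]), 0.93, array([209., 233.]))]
pin_field [(array([0.5899, 0.2133, 0.0387]), 0.81, array([211., 217.])), (array([0.5471, 0.2245, 0.0267]), 0.45, array([209., 232.]))]
wiper_handle [(array([0.5503, 0.346 , 0.1304]), 0.68, array([160., 229.]))]
module_centre [(array([0.4882, 0.0109, 0.0167]), 0.88, array([281., 246.])), (array([0.6233, 0.0619, 0.0017]), 0.18, array([261., 205.]))]
module_nose [(array([0.5515, 0.0118, 0.0123]), 0.59, array([279., 226.
[... 762 characters left out ...]
34., 206.]))]
wiper_handle [(array([0.5555, 0.3452, 0.1295]), 0.6, array([192., 168.]))]
module_centre [(array([0.4856, 0.0099, 0.018 ]), 0.57, array([258., 250.]))]
module_nose [(array([0.5544, 0.0146, 0.0158]), 0.74, array([276., 241.]))]
module [(array([ 0.4853,  0.0095, -0.0011]), 0.68, array([258., 257.]))]
flux_bottle [(array([ 0.7042,  0.0311, -0.0001]), 0.7, array([308., 226.]))]
solder_spool [(array([0.6222, 0.0604, 0.0011]), 0.79, array([281., 232.]))]
jaw_stand [(array([0.753 , 0.1912, 0.0017]), 0.81, array([279., 204.]))]
screwdriver_slot [(array([ 0.3997, -0.2369, -0.001 ]), 0.76, array([312., 311.]))]
sticky_notes [(array([ 0.4622, -0.3307, -0.0039]), 0.6, array([366., 317.]))]
```

Run:
```python
from h import *
np.set_printoptions(precision=4,suppress=True)
d=snap('top'); 
a=cv2.resize(d['color'][150:290,120:320,::-1],(800,560),interpolation=cv2.INTER_CUBIC);cv2.imwrite('pics/topcrop.png',a)
def rect(P):
    r=cv2.minAreaRect((P[:,:2]*1000).astype(np.float32)); return r
m=vision.masks_of('top','module')[0]['mask']; P=pts(d,m); T=P[abs(P[:,2]-.032)<.006]
print('module top',len(T),np.median(T[:,2]),rect(T),T.mean(0))
m=vision.masks_of('top','fixture')[0]['mask']; P=pts(d,m); T=P[abs(P[:,2]-.024)<.005]
print('bed',len(T),np.median(T[:,2]),rect(T))
B=P[(abs(P[:,2]-.048)<.004)]; print('guides',len(B),rect(B))
# handle: red high
c=d['color'].astype(int); red=(c[:,:,0]>130)&(c[:,:,1]<80)&(c[:,:,2]<80)
P=pts(d,red); H=P[(P[:,2]>.11)&(P[:,2]<.16)&(P[:,1]>.25)]; print('handle',len(H),H.mean(0),rect(H))
```

```text
module top 592 0.03228156559698503 ((482.5085754394531, 12.517086029052734), (130.74752807617188, 44.26042556762695), 2.47943115234375) [0.4811 0.0125 0.0321]
bed 1791 0.02421643319982225 ((548.5241088867188, 262.8485412597656), (180.64181518554688, 233.90228271484375), 75.57534790039062)
guides 227 ((607.217041015625, 235.5532989501953), (150.1425018310547, 109.23565673828125), 75.78471374511719)
handle 65 [0.5521 0.3456 0.1376] ((552.2752075195312, 345.82513427734375), (41.41885757446289, 13.638506889343262), 75.81847381591797)
```

View pics/topcrop.png

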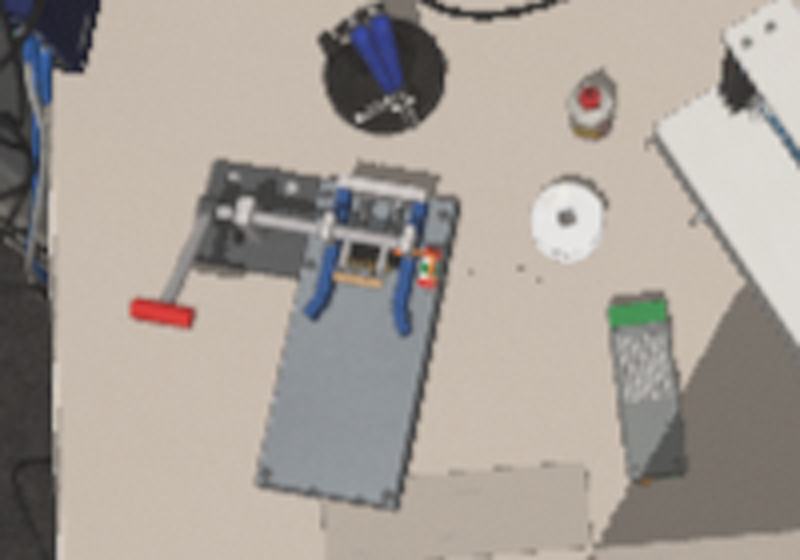

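View pics/scene0.png

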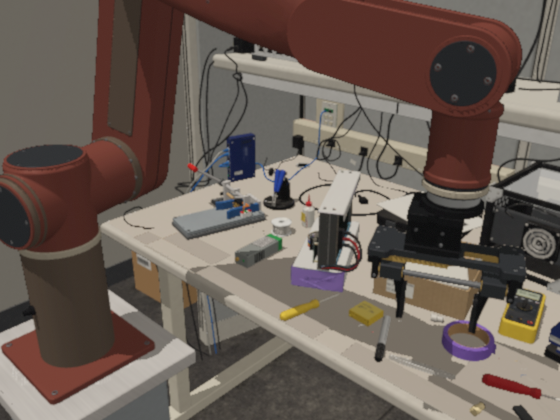

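The pictures show the fixture with its x axis at about -14.3° and the red handle at crop (162,313). The module is at crop (648,390), green end ahead. A tall box stands at scene (340,215), beside the path. I'll check the heights along the path before moving.

Run:
```python
from h import *
A=[]
for c in ['top','scene']:
    d=snap(c); A.append(pts(d,np.ones((420,560),bool)))
for n,P in zip('ts',A):
    print(n)
    for x in np.arange(.2,.85,.05):
        print(round(x,2),[int(1000*max([0,*P[(abs(P[:,0]-x)<.025)&(abs(P[:,1]-y)<.025)&(P[:,2]<.6),2]])) for y in np.arange(-.6,.45,.05)])
```

```text
t
0.2 [0, 443, 322, 0, 0, 0, 0, 0, 0, 0, 0, 0, 596, 599, 529, 0, 0, 0, 0, 0, 0]
0.25 [309, 462, 339, 599, 599, 599, 596, 0, 0, 0, 0, 599, 599, 0, 0, 0, 0, 0, 0, 0, 0]
0.3 [337, 386, 575, 595, 5, 8, 9, 7, 24, 9, 10, 10, 9, 7, 9, 8, 8, 8, 7, 9, 10]
0.35 [17, 7, 9, 22, 23, 8, 8, 26, 27, 12, 12, 9, 9, 9, 9, 10, 12, 10, 21, 20, 18]
0.4 [8, 11, 11, 12, 24, 8, 11, 23, 20, 11, 11, 8, 35, 32, 11, 9, 29, 28, 18, 9, 10]
0.45 [27, 28, 29, 7, 20, 22, 24, 17, 192, 98, 53, 7, 40, 39, 11, 9, 33, 35, 33, 8, 8]
0.5 [9, 30, 28, 29, 9, 21, 18, 191, 195, 193, 98, 9, 42, 41, 10, 11, 32, 35, 30, 10, 9]
0.55 [9, 29, 29, 74, 75, 75, 76, 134, 194, 196, 101, 52, 38, 40, 9, 59, 82, 79, 28, 144, 12]
0.6 [41, 46, 73, 74, 71, 76, 76, 75, 192, 198, 194, 56, 9, 40, 38, 72, 83, 87, 91, 122, 11]
0.65 [45, 51, 7, 74, 67, 78, 79, 77, 8, 194, 197, 191, 52, 39, 38, 58, 58, 84, 86, 85, 11]
0.7 [43, 44, 34, 81, 93, 101, 102, 99, 9, 191, 194, 195, 61, 90, 10, 46, 69, 14, 19, 18, 440]
0.75 [38, 40, 28, 93, 98, 96, 7, 8, 10, 6, 191, 9, 458, 7, 449, 20, 117, 115, 10, 470, 470]
0.8 [400, 403, 401, 401, 401, 400, 401, 401, 402, 4
[... 465 characters left out ...]
 5, 20, 21, 20, 17, 191, 65, 4, 6, 37, 34, 5, 6, 28, 29, 28, 5, 6]
0.5 [17, 28, 28, 5, 15, 20, 104, 191, 194, 192, 99, 5, 39, 35, 7, 27, 28, 28, 28, 6, 4]
0.55 [21, 28, 28, 75, 75, 72, 55, 135, 192, 192, 97, 50, 37, 35, 6, 41, 85, 51, 139, 141, 6]
0.6 [40, 41, 75, 76, 70, 71, 0, 6, 192, 192, 191, 52, 6, 37, 36, 81, 85, 83, 103, 120, 6]
0.65 [50, 51, 75, 75, 65, 66, 0, 3, 5, 192, 192, 52, 51, 37, 36, 57, 58, 81, 84, 82, 5]
0.7 [42, 48, 5, 78, 75, 0, 0, 0, 4, 191, 193, 192, 73, 96, 6, 55, 54, 5, 0, 441, 437]
0.75 [40, 40, 2, 0, 97, 0, 0, 0, 0, 5, 191, 0, 0, 6, 4, 114, 115, 109, 5, 465, 469]
0.8 [38, 368, 400, 400, 400, 0, 0, 352, 364, 371, 376, 388, 389, 394, 398, 400, 432, 439, 446, 467, 466]
```

Call:
send_rows(
  moves=[
    [0, 0, 0.04, 0, 1],
    [0, 0, 0.04, 0, 1],
    [0.017, 0.051, 0, -0.036, 1],
    [0.017, 0.051, 0, -0.036, 1],
    [0.017, 0.051, 0, -0.036, 1],
    [0.017, 0.051, 0, -0.036, 1],
    [0.017, 0.051, 0, -0.036, 1],
    [0.017, 0.051, 0, -0.036, 1],
    [0.017, 0.051, 0, -0.036, 1],
    [0.017, 0.051, 0, -0.036, 1],
    [0.017, 0.051, 0, -0.036, 1],
    [0.017, 0.051, 0, -0.036, 1],
    [0.017, 0.051, 0, -0.036, 1],
    [0.017, 0.051, 0, -0.036, 1],
    [0.017, 0.051, 0, -0.036, 1],
    [0.017, 0.051, 0, -0.036, 1],
    [0.017, 0.051, 0, -0.036, 1],
    [0.017, 0.051, 0, -0.036, 1],
    [0.017, 0.051, 0, -0.036, 1],
    [0.017, 0.051, 0, -0.036, 1],
  ],
  newtons=20,
)

```text
time: 4.05
ee_pos: [0.5508, 0.3446, 0.2847]
orientation: [-180.0, -0.0, -14.2]
wrist_force: [0.7, -1.1, -0.4]
gripper_width: 0.006
finger_force: 0.0
```

Call:
send_rows(
  moves=[
    [0, 0.001, -0.04, 0, 1],
    [0, 0, -0.04, 0, 1],
    [0, 0, -0.035, 0, 1],
    [0, 0, -0.013, 0, 1],
    [-0.005, 0.001, -0.008, 0, 1],
    [-0.0043, 0.0014, -0.0085, 0, 1],
    [-0.0032, 0.0008, -0.009, 0, 1],
    [-0.0032, 0.0008, -0.009, 0, 1],
    [-0.0016, 0.0004, -0.0095, 0, 1],
    [-0.0016, 0.0004, -0.0095, 0, 1],
    [0, 0, -0.0095, 0, 1],
    [0, 0, -0.0095, 0, 1],
    [0.0016, -0.0004, -0.0095, 0, 1],
    [0.0016, -0.0004, -0.0095, 0, 1],
    [0, 0, 0, 0, 1],
  ],
)

```text
time: 5.92
ee_pos: [0.5341, 0.3473, 0.0639]
orientation: [179.9, 0.1, -14.1]
wrist_force: [-0.1, 0.3, 0.3]
gripper_width: 0.005
finger_force: 0.0
```

Run:
```python
from h import *
d=snap('scene')
a=cv2.resize(d['color'][120:260,120:320,::-1],(800,560),interpolation=cv2.INTER_CUBIC);cv2.imwrite('pics/press1.png',a)
s=monitor.get_state();print(s['ee_pos'],s['wrist_force'])
print(vision.pinpoint('scene','wiper_handle')[:2])
```

```text
[0.5345538  0.34756123 0.06458485] [-0.47254591  0.33663487  0.10595351]
[{'xyz': [0.5544, 0.3396, 0.1292], 'p': 0.52}]
```

View pics/press1.png

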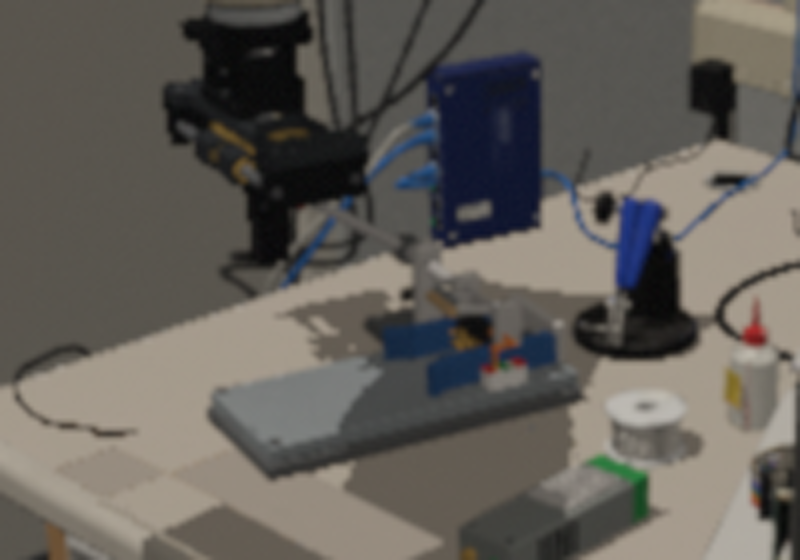

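The fingers have slipped off the robot side of the handle: the lever is still up at crop (350,215). I'll raise, shift toward the shaft and press again, with force checks.

Call:
send_rows(
  moves=[
    [-0.002, 0.0005, 0.03, 0, 1],
    [0, 0, 0.05, 0, 1],
    [0, 0, 0.046, 0, 1],
    [0.0205, -0.005, 0, 0, 1],
    [0, 0, 0, 0, 1],
  ],
)

```text
time: 6.65
ee_pos: [0.5546, 0.3431, 0.1925]
orientation: [-179.9, -0.1, -14.2]
wrist_force: [-0.1, 0.6, -0.9]
gripper_width: 0.006
finger_force: 0.0
```

Run:
```python
from h import *
s=monitor.get_state();print(s['ee_pos'],s['wrist_force'])
for c in ['top','scene']:
    d=snap(c)
    print(c,vision.pinpoint(c,'wiper_handle')[:2])
    k=d['color'].astype(int); red=(k[:,:,0]>110)&(k[:,:,1]<60)&(k[:,:,2]<60)
    P=pts(d,red); H=P[(P[:,2]>.09)&(P[:,2]<.15)&(P[:,1]>.28)&(abs(P[:,0]-.55)<.06)]
    if len(H)>3: print(len(H),H.mean(0),H.min(0),H.max(0))
```

```text
[0.55456088 0.34308816 0.19253711] [-0.08121267  0.61865961 -0.94451715]
top [{'xyz': [0.5548, 0.3502, 0.1327], 'p': 0.63}, {'xyz': [0.6219, 0.063, -0.0022], 'p': 0.39}]
scene [{'xyz': [0.5542, 0.3411, 0.1308], 'p': 0.5}, {'xyz': [0.4623, -0.3277, -0.0016], 'p': 0.21}]
35 [0.55000861 0.34070344 0.1354761 ] [0.54247736 0.32061931 0.12967007] [0.56150814 0.36265951 0.14159322]
```

Call:
send_rows(
  moves=[
    [0.001, 0.001, -0.02, 0, 1],
    [0, 0, -0.012, 0, 1],
    [0, 0, -0.008, 0, 1],
    [-0.002, 0.0005, -0.006, 0, 1],
    [0, 0, 0, 0, 1],
  ],
)

```text
time: 7.48
ee_pos: [0.5518, 0.3447, 0.1446]
orientation: [180.0, 0.0, -14.1]
wrist_force: [0.7, 0.1, -0.6]
gripper_width: 0.006
finger_force: 0.0
```

```bash
cat > w.py <<'E'
from h import *
s=monitor.get_state();print(s['time'],s['ee_pos'],s['wrist_force'])
d=snap('scene')
k=d['color'].astype(int); red=(k[:,:,0]>90)&(k[:,:,1]<55)&(k[:,:,2]<55)
P=pts(d,red); H=P[(P[:,2]>.0)&(P[:,2]<.17)&(P[:,1]>.28)&(abs(P[:,0]-.55)<.08)]
if len(H)>1: print(len(H),H.mean(0),H.min(0),H.max(0))
import sys
if len(sys.argv)>1:
    cv2.imwrite(f'pics/{sys.argv[1]}.png',cv2.resize(d['color'][120:240,150:290,::-1],(700,600),interpolation=cv2.INTER_CUBIC))
E
python3 w.py w2
```

```text
7.475 [0.5517888  0.34473625 0.14455883] [ 0.67957015  0.06357473 -0.60508379]
40 [0.55001571 0.33669392 0.13402528] [0.54129752 0.32069769 0.12510014] [0.55699093 0.3651226  0.14063603]
```

View pics/w2.png

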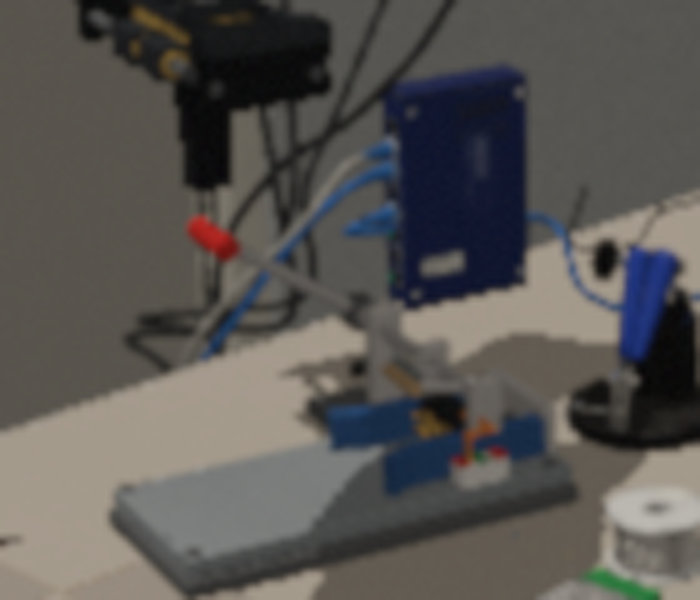

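Run:
```python
from h import *
np.set_printoptions(precision=3,suppress=True)
d=snap('scene'); 
print(proj(d,[.5518,.3447,.1256]),proj(d,[.5518,.3447,.1446]),proj(d,[.552,.345,.13]), proj(d,[.5518,.3447,.195]))
T=np.linalg.inv(d['pose'])
for v in range(150,190,3):
    row=[]
    for u in range(182,206,3):
        m=np.zeros((420,560),bool); m[v,u]=1; p=pts(d,m); row.append('%s%s'%(tuple((p[0]*1000).astype(int)) if len(p) else '-', tuple(d['color'][v,u]//10)))
    print(v,*[r.replace('np.int64','').replace('np.uint8','').replace('(','').replace(')','|').replace(' ','') for r in row])
```

```text
[191. 169.] [191. 163.] [191. 168.] [190. 146.]
150 1199|,1259|,-178||8|,8|,7|| 1210|,1249|,-178||8|,8|,7|| 543|,344|,185||1|,1|,1|| 545|,332|,187||1|,0|,1|| 555|,332|,185||1|,1|,1|| 746|,562|,88||10|,9|,8|| 753|,555|,88||10|,9|,9|| 772|,563|,81||5|,5|,5||
153 1195|,1254|,-191||8|,8|,7|| 1216|,1259|,-197||8|,8|,7|| 545|,347|,175||1|,1|,1|| 549|,338|,176||1|,1|,1|| 554|,331|,177||1|,1|,1|| 745|,562|,77||10|,9|,8|| 757|,561|,75||10|,9|,8|| 776|,568|,69||7|,7|,7||
156 1197|,1259|,-208||8|,8|,7|| 1207|,1249|,-208||8|,8|,7|| 544|,347|,166||2|,2|,2|| 545|,334|,169||1|,1|,1|| 560|,340|,165||3|,3|,2|| 746|,564|,66||10|,9|,8|| 756|,560|,64||9|,9|,8|| 726|,507|,85||3|,3|,3||
159 1191|,1252|,-220||8|,8|,7|| 1212|,1256|,-226||8|,8|,7|| 1224|,1249|,-228||9|,9|,8|| 752|,607|,43||8|,8|,7|| 740|,574|,54||11|,11|,10|| 739|,556|,59||10|,10|,9|| 721|,517|,73||5|,4|,4|| 775|,570|,47||9|,9|,9||
162 1203|,1271|,-244||8|,8|,7|| 1206|,1250|,-239||8|,8|,7|| 1234|,1263|,-249||9|,8|,8|| 747|,600|,35||9|,8|,7|| 741|,576|,43||11|,11|,10|| 713|,524|,62||7|,6|,6|| 747|,551|,47||9|,9|,8|| 773|,567|,37||10|,9|,9||
1
[... 1191 characters left out ...]
|9|,9|,8|| 739|,563|,-18||7|,7|,7|| 668|,455|,30||5|,6|,8|| 720|,506|,2||8|,8|,7||
183 1182|,1253|,-345||4|,4|,3|| 1199|,1251|,-349||5|,5|,5|| 1221|,1257|,-357||6|,6|,5|| 749|,610|,-45||9|,9|,8|| 678|,501|,4||4|,4|,4|| 663|,466|,18||4|,6|,9|| 748|,558|,-30||10|,9|,8|| 761|,559|,-34||9|,9|,8||
186 632|,504|,6||4|,4|,3|| 639|,498|,6||4|,4|,4|| 648|,494|,4||5|,5|,5|| 652|,484|,6||6|,6|,5|| 651|,467|,11||3|,5|,8|| 735|,559|,-38||7|,6|,6|| 748|,559|,-41||6|,6|,5|| 758|,556|,-44||7|,7|,6||
189 1183|,1259|,-380||8|,8|,7|| 1197|,1253|,-382||8|,8|,7|| 629|,470|,6||9|,9|,8|| 750|,614|,-69||7|,7|,9|| 656|,474|,-2||5|,5|,6|| 741|,567|,-53||12|,11|,10|| 657|,444|,5||14|,13|,11|| 672|,448|,0||15|,14|,13||
```

Depth shows the closed fingertips end at z≈0.162 with the TCP at 0.145, so they sit higher than I assumed. The handle at (191,168) has not been touched yet, so I'll go on down.

Call:
send_rows(
  moves=[
    [0, 0, -0.01, 0, 1],
    [0, 0, -0.01, 0, 1],
    [-0.001, 0, -0.008, 0, 1],
    [-0.003, 0.0005, -0.006, 0, 1],
    [0, 0, 0, 0, 1],
  ],
)

```text
time: 8.2
ee_pos: [0.5477, 0.3453, 0.1106]
orientation: [180.0, 0.0, -14.1]
wrist_force: [-1.5, -0.0, 2.4]
gripper_width: -0.001
finger_force: 1.0
```

```bash
python3 w.py w3
```

```text
8.2 [0.54769185 0.34534333 0.11056304] [-1.47162854 -0.00285272  2.43607388]
35 [0.54359943 0.33618568 0.12321005] [0.53708074 0.32346233 0.11597576] [0.55027643 0.36632893 0.12943169]
```

View pics/w3.png

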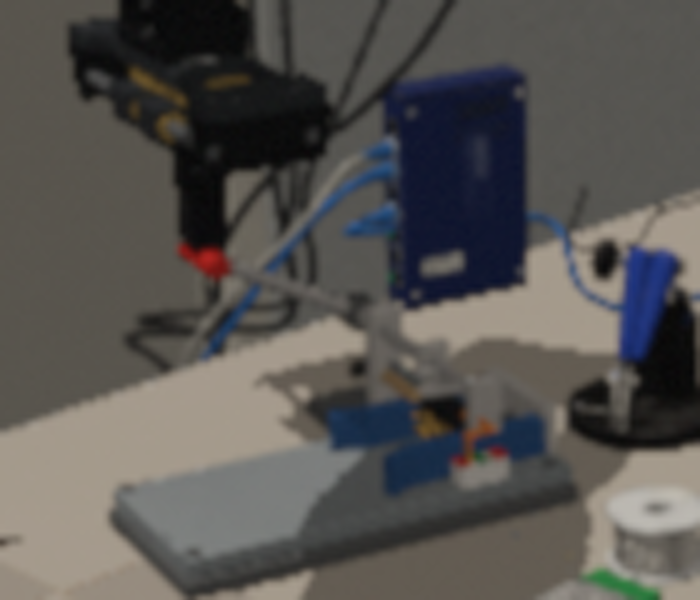

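Call:
send_rows(
  moves=[
    [-0.0025, 0.0006, -0.0055, 0, 1],
    [-0.0032, 0.0008, -0.009, 0, 1],
    [-0.0032, 0.0008, -0.009, 0, 1],
    [-0.0016, 0.0004, -0.0095, 0, 1],
    [-0.0016, 0.0004, -0.0095, 0, 1],
    [0, 0, -0.0095, 0, 1],
    [0, 0, -0.0095, 0, 1],
    [0.0016, -0.0004, -0.0095, 0, 1],
    [0.0016, -0.0004, -0.0095, 0, 1],
    [0, 0, 0, 0, 1],
  ],
)

```text
time: 9.5
ee_pos: [0.5393, 0.3471, 0.0297]
orientation: [180.0, 0.0, -14.1]
wrist_force: [-2.2, -0.0, 2.4]
gripper_width: 0.004
finger_force: 1.5
```

```bash
python3 w.py
```

```text
9.5 [0.53929024 0.3471464  0.0297264 ] [-2.19027768 -0.02959386  2.35081268]
29 [0.53311192 0.33746463 0.04345831] [0.52724084 0.32549948 0.03637129] [0.54005162 0.36102748 0.05043294]
```

Call:
send_rows(
  moves=[
    [0.002, -0.0005, -0.0065, 0, 1],
    [0.0022, -0.0005, -0.0065, 0, 1],
    [0, 0, -0.003, 0, 1],
    [0, 0, 0, 0, 1],
  ],
)

```text
time: 10.05
ee_pos: [0.5443, 0.3467, 0.0158]
orientation: [-180.0, -0.1, -14.1]
wrist_force: [-5.4, -1.2, 9.9]
gripper_width: 0.003
finger_force: 5.5
```

```bash
python3 w.py
```

```text
10.05 [0.54425717 0.34667019 0.01580975] [-5.42462863 -1.21824521  9.91535542]
31 [0.53874344 0.33661546 0.02790475] [0.53131066 0.32242896 0.00258973] [0.56046348 0.36383287 0.03550804]
```

Call:
send_rows(
  moves=[
    [0, 0, -0.001, 0, 1],
    [0, 0, 0.005, 0, 1],
    [-0.002, 0.0005, 0.0065, 0, 1],
    [-0.003, 0.0007, 0.013, 0, 1],
    [-0.003, 0.0007, 0.019, 0, 1],
    [0, 0, 0.019, 0, 1],
    [0.003, -0.0007, 0.019, 0, 1],
    [0.006, -0.0015, 0.018, 0, 1],
    [0.009, -0.002, 0.016, 0, 1],
    [0.0, 0, 0.025, 0, 1],
    [0, 0, 0.05, 0, 1],
    [0, 0, 0.05, 0, 0],
  ],
)

```text
time: 11.6
ee_pos: [0.5534, 0.3436, 0.2551]
orientation: [179.9, 0.1, -14.1]
wrist_force: [0.3, 0.6, 0.2]
gripper_width: 0.059
finger_force: 0.0
```

```bash
python3 w.py
python3 - <<'E'
from h import *
d=snap('top'); P=pts(d,np.ones((420,560),bool))
for x in np.arange(.38,.56,.02):
    Q=P[(abs(P[:,0]-x)<.01)&(P[:,1]<-.02)&(P[:,1]>-.3)&(P[:,2]<.3)]
    print(round(x,2),[ (h, round(Q[Q[:,2]>h,1].max(),3)) for h in (.03,.05,.08) if (Q[:,2]>h).any()])
print(vision.pinpoint('top','wiper_handle')[:1])
E
```

```text
11.6 [0.5534415  0.34363939 0.25507279] [0.2987462  0.56337507 0.20670709]
39 [0.54995658 0.33758079 0.1341634 ] [0.54341596 0.31989702 0.12580096] [0.5563747  0.36304571 0.13987353]
0.38 []
0.4 []
0.42 []
0.44 [(0.03, np.float64(-0.128)), (0.05, np.float64(-0.128))]
0.46 [(0.03, np.float64(-0.119)), (0.05, np.float64(-0.121)), (0.08, np.float64(-0.181))]
0.48 [(0.03, np.float64(-0.109)), (0.05, np.float64(-0.116)), (0.08, np.float64(-0.159))]
0.5 [(0.03, np.float64(-0.099)), (0.05, np.float64(-0.102)), (0.08, np.float64(-0.123))]
0.52 [(0.03, np.float64(-0.088)), (0.05, np.float64(-0.094)), (0.08, np.float64(-0.118))]
0.54 [(0.03, np.float64(-0.077)), (0.05, np.float64(-0.088)), (0.08, np.float64(-0.124))]
0.56 [(0.03, np.float64(-0.067)), (0.05, np.float64(-0.072)), (0.08, np.float64(-0.127))]
[]
```

Call:
send_rows(
  moves=[
    [-0.009, -0.033, -0.005, 0.029, 0],
    [-0.009, -0.033, -0.005, 0.029, 0],
    [-0.009, -0.033, -0.005, 0.029, 0],
    [-0.009, -0.033, -0.005, 0.029, 0],
    [-0.009, -0.033, -0.01, 0.029, 0],
    [-0.009, -0.033, -0.01, 0.029, 0],
    [-0.009, -0.033, -0.02, 0.029, 0],
    [-0.009, -0.033, -0.02, 0.029, 0],
    [-0.009, -0.033, -0.02, 0.029, 0],
    [-0.01, -0.0355, -0.02, 0.029, 0],
    [0, 0, -0.025, 0, 0],
    [0, 0, 0, 0, 0],
  ],
)

```text
time: 13.25
ee_pos: [0.4597, 0.0115, 0.1063]
orientation: [-179.9, 0.4, 2.4]
wrist_force: [-0.6, 0.6, -0.1]
gripper_width: 0.999
finger_force: 0.0
```

Run:
```python
from h import *
s=monitor.get_state();print(s['time'],s['ee_pos'],s['orientation'],s['gripper_width'])
d=snap('scene','g0'); c=s['ee_pos']
print(proj(d,c))
cv2.imwrite('pics/g1.png',cv2.resize(d['color'][160:300,190:330,::-1],(600,600),interpolation=cv2.INTER_CUBIC))
P=pts(d,d['color'].max(2)<70); P=P[(abs(P[:,0]-c[0])<.05)&(abs(P[:,1]-c[1])<.09)&(P[:,2]>.045)&(P[:,2]<.3)]
for y in np.arange(-.08,.1,.01):
    Q=P[abs(P[:,1]-c[1]-y)<.005]
    if len(Q)>2: print(round(y,3),len(Q),'minz rel',np.sort(Q[:,2])[:3]-c[2], Q[:,0].min()-c[0],Q[:,0].max()-c[0])
```

```text
13.25 [0.45973228 0.01151681 0.10629644] [-179.9208232     0.37859737    2.43530673] 0.9987820332783445
[250. 220.]
-0.08 116 minz rel [0.08968334 0.09217754 0.09221767] -0.03427353864294419 0.044015662808702616
-0.07 77 minz rel [0.09491609 0.09511463 0.09667471] -0.03429010768718205 0.03821640545920574
-0.06 130 minz rel [0.02739168 0.03153217 0.03250942] -0.03488799911120494 0.02423435107594135
-0.05 149 minz rel [0.01856974 0.01979178 0.02067391] -0.033925104805403394 0.026798848957816868
-0.04 54 minz rel [0.10233317 0.10336005 0.10374532] -0.028850301332817796 0.02963404487421778
-0.03 56 minz rel [0.10019513 0.10278466 0.10301672] -0.030935873885147236 0.025330132172104725
-0.02 295 minz rel [0.10055474 0.10120287 0.10273748] -0.03507228524813438 0.029752511186469766
-0.01 231 minz rel [0.10269711 0.10301721 0.1035229 ] -0.03516619802727844 0.03812731127662533
-0.0 103 minz rel [0.10035298 0.10222439 0.10393407] -0.03772985485193431 0.023076737772447065
0.01 77 minz rel [0.1007719  0.10087602 0.1048272 ] -0.03584605419481862 -0.016108479528715136
0.02 115 minz rel [0.10145061 0.10238037 0.10252355] -0.03852645500613122 -0.006595109126247778
0.03 113 minz rel [0.10139753 0.10267189 0.10344428] -0.037123529831534274 -0.009010024925752258
0.04 230 minz rel [0.0200242  0.02208864 0.02212593] -0.036850874176966364 0.01175734595636152
0.05 218 minz rel [0.01871405 0.01973703 0.02358347] -0.04098995126399024 0.01317995886096518
0.06 62 minz rel [0.05909577 0.06966797 0.07208585] -0.040867636889208414 -0.008059104585711518
0.07 77 minz rel [0.0926854  0.09398294 0.0946821 ] -0.039704439369668 -0.0018009289079042312
0.08 83 minz rel [0.09036086 0.09118945 0.0942855 ] -0.04169682552430848 0.007789738389515299
0.09 18 minz rel [0.10217274 0.11452151 0.11684692] -0.0380945031659819 0.013807487754248393
```

View pics/g1.png

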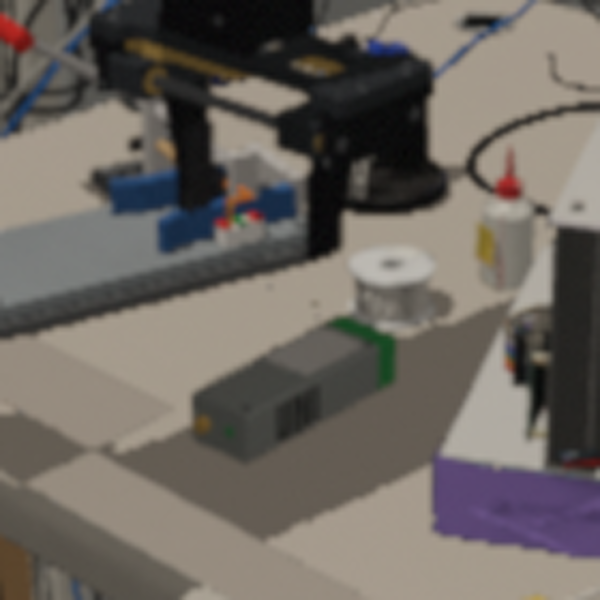

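Depth shows that the open fingertips are about 18 mm above the reported TCP, and the body about 90 mm above it. The contact height on the handle agreed with this. The module and its free sides look as expected, so I'll descend accordingly.

Call:
send_rows(
  moves=[
    [0, 0, -0.03, 0, 0],
    [0, 0, -0.03, 0, 0],
    [0, 0, -0.025, 0, 0],
    [0, 0, -0.015, 0, 0],
    [0, 0, -0.01, 0, 0],
    [0, 0, -0.007, 0, 0],
    [0, 0, 0, 0, 0],
  ],
)

```text
time: 14.18
ee_pos: [0.4626, 0.0117, -0.0078]
orientation: [-180.0, 0.0, 2.5]
wrist_force: [0.2, -0.6, 0.2]
gripper_width: 0.996
finger_force: 0.0
```

Call:
send_rows(
  moves=[
    [0, 0, -0.004, 0, 0],
    [0, 0, 0, 0, 0.5],
    [0, 0, 0, 0, 0.8],
    [0, 0, 0, 0, 0.8],
    [0, 0, 0, 0, 0.8],
    [0, 0, 0, 0, 0.8],
  ],
  newtons=40,
)

```text
time: 14.92
ee_pos: [0.4626, 0.0115, -0.0118]
orientation: [180.0, -0.0, 2.5]
wrist_force: [-0.5, -0.2, -0.2]
gripper_width: 0.517
finger_force: 0.5
```

Run:
```python
from h import *
s=monitor.get_state();print(s['time'],s['ee_pos'],s['orientation'],s['gripper_width'],s['wrist_force'],s['finger_force'])
d=snap('scene'); c=s['ee_pos']
P=pts(d,d['color'].max(2)<90); P=P[(abs(P[:,0]-c[0])<.05)&(abs(P[:,1]-c[1])<.12)&(P[:,2]>.0)&(P[:,2]<.3)]
for z in np.arange(.0,.2,.01):
    Q=P[abs(P[:,2]-z)<.005]
    if len(Q)>2: print(round(z,3),len(Q),np.r_[Q.min(0)-c,Q.max(0)-c].round(3))
for q in ['module_centre','module_nose']: print(vision.pinpoint('scene',q)[:1])
```

```text
14.925 [ 0.46256325  0.01154199 -0.01179647] [ 1.79985398e+02 -4.81519116e-03  2.51298429e+00] 0.5166651868637844 [-0.5084117  -0.22740416 -0.19986403] 0.49471362501208205
0.0 52 [-0.042 -0.028  0.012  0.05   0.097  0.017]
0.01 121 [-0.042 -0.034  0.017  0.049  0.014  0.027]
0.02 127 [-0.049 -0.036  0.027  0.049  0.02   0.037]
0.03 256 [-0.041 -0.035  0.037  0.049  0.028  0.047]
0.04 104 [-0.041 -0.037  0.047  0.029  0.034  0.057]
0.05 69 [-0.012 -0.041  0.057  0.015  0.037  0.067]
0.06 63 [-0.012 -0.042  0.067  0.012  0.036  0.077]
0.07 26 [-0.012 -0.051  0.077  0.009  0.037  0.087]
0.08 112 [-0.039 -0.091  0.087  0.041  0.084  0.097]
0.09 306 [-0.041 -0.092  0.097  0.04   0.084  0.107]
0.1 302 [-0.041 -0.095  0.107  0.043  0.089  0.117]
0.11 268 [-0.041 -0.099  0.117  0.04   0.093  0.127]
0.12 595 [-0.041 -0.1    0.127  0.036  0.096  0.137]
0.13 144 [-0.027 -0.02   0.137  0.026  0.048  0.147]
0.14 133 [-0.024 -0.02   0.147  0.027  0.048  0.157]
0.15 129 [-0.026 -0.02   0.157  0.025  0.047  0.167]
0.16 80 [-0.024 -0.02   0.167  0.023  0.045  0.176]
0.17 85 [-0.039 -0.023  0.177  0.01   0.045  0.187]
0.18 137 [-0.039 -0.039  0.187  0.012  0.046  0.197]
0.19 160 [-0.039 -0.04   0.197  0.028  0.032  0.207]
[{'xyz': [0.4862, 0.0088, 0.0182], 'p': 0.6}]
[{'xyz': [0.5516, 0.0149, 0.0172], 'p': 0.61}]
```

Call:
send_rows(
  moves=[
    [0, 0, 0, 0, 0.8],
    [0, 0, 0, 0, 0.8],
    [0, 0, 0.01, 0, 0.8],
    [0, 0, 0.025, 0, 0.8],
    [0, 0, 0.03, 0, 0.8],
    [0, 0.01, 0.025, -0.02, 0.8],
    [-0.001, 0.02, 0, -0.03, 0.8],
    [-0.001, 0.03, 0, -0.03, 0.8],
    [-0.002, 0.03, 0, -0.033, 0.8],
    [-0.002, 0.03, 0, -0.03, 0.8],
    [-0.002, 0.03, 0, -0.03, 0.8],
    [-0.001, 0.03, 0, -0.03, 0.8],
    [-0.001, 0.025, 0, -0.03, 0.8],
    [-0.001, 0.02, 0, -0.03, 0.8],
    [0, 0.01, 0, -0.03, 0.8],
    [0, 0, 0, 0, 0.8],
  ],
)

```text
time: 17.08
ee_pos: [0.451, 0.2473, 0.0782]
orientation: [180.0, 0.0, -14.2]
wrist_force: [-0.4, 0.2, -3.0]
gripper_width: 0.503
finger_force: 39.9
```

```bash
cat > m.py <<'E'
from h import *
import sys
np.set_printoptions(precision=4,suppress=True)
th=np.radians(-14.3); ex=np.array([np.cos(th),np.sin(th)]); ey=np.array([-ex[1],ex[0]]); O=np.array([.589,.2125])
f=lambda p:np.array([(np.array(p[:2])-O)@ex,(np.array(p[:2])-O)@ey,p[2]])*1000
s=monitor.get_state();print(s['time'],s['ee_pos'],'fix',f(s['ee_pos']),s['orientation'],'w',s['gripper_width']*87,s['wrist_force'],'Fx',s['wrist_force'][:2]@ex,s['finger_force'])
for c in ['top','scene']:
    d=snap(c)
    for q in ['module_nose','module_centre','guide_mouth','pin_field']:
        print(c,q,[(f(r['xyz']),round(r['p'],2)) for r in vision.pinpoint(c,q)[:1]])
    if c=='top':
        k=d['color'].astype(int); g=(k[:,:,1]>k[:,:,0]+35)&(k[:,:,1]>k[:,:,2]+20)
        P=pts(d,g); P=np.array([f(p) for p in P]); P=P[(abs(P[:,1])<40)&(P[:,0]>-110)&(P[:,0]<30)]
        if len(P): 
            P=P[P[:,2]>np.median(P[:,2])-6]; print('green',len(P),P.mean(0),P.min(0),P.max(0)); print(cv2.minAreaRect(P[:,:2].astype(np.float32)))
if len(sys.argv)>1:
    cv2.imwrite(f'pics/{sys.argv[1]}.png',cv2.resize(d['color'][150:250,150:290,::-1],(784,560),interpolation=cv2.INTER_CUBIC))
E
python3 m.py p1
```

```text
17.075 [0.451  0.2473 0.0782] fix [-142.2988   -0.3772   78.2331] [179.9977   0.0313 -14.1895] w 43.7496989487544 [-0.4452  0.2107 -2.9947] Fx -0.48341596033208784 39.94741240516305
top module_nose [(array([-50.4382,  -2.124 , 103.5   ]), 0.55)]
top module_centre [(array([-116.4546,    2.6169,  107.6   ]), 0.5)]
top guide_mouth [(array([-39.7467,  -1.1531,  24.6   ]), 0.7)]
top pin_field [(array([-0.6441,  2.9317, 40.5   ]), 0.63)]
green 35 [-62.3284  -9.9377 121.1754] [-68.8871 -21.6132 116.3049] [-55.9681   1.8868 128.9989]
((-62.40038299560547, -10.369564056396484), (12.253979682922363, 22.550006866455078), 11.976225852966309)
scene module_nose [(array([-51.5972,  -3.245 , 100.6   ]), 0.89)]
scene module_centre [(array([-116.1982,   -5.6767,  104.8   ]), 0.66)]
scene guide_mouth [(array([-38.5668,   0.6956,  26.7   ]), 0.89)]
scene pin_field [(array([-0.8436, -1.1438, 42.7   ]), 0.66)]
```

View pics/p1.png

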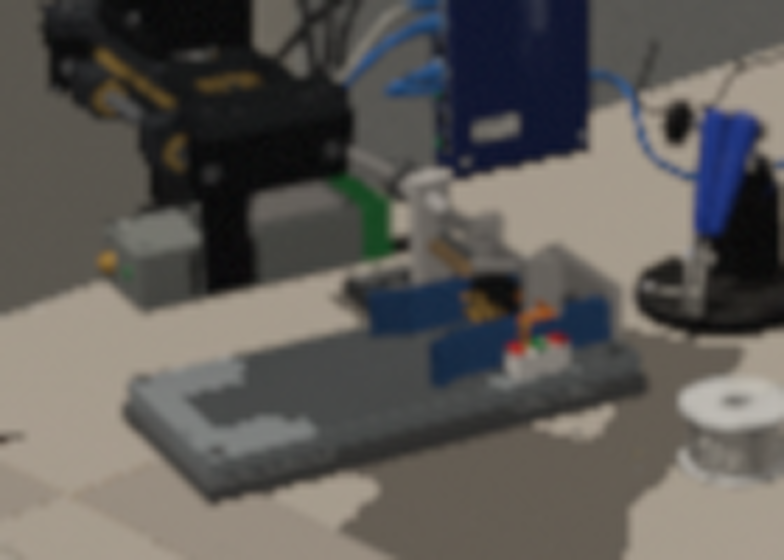

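The module hangs level in the gripper, green end at (375,215), just short of and above the guide mouth. I'll lower it onto the bed.

Call:
send_rows(
  moves=[
    [0, 0, -0.02, 0, 0.8],
    [0, 0, -0.02, 0, 0.8],
    [0, -0.0005, -0.013, 0, 0.8],
    [0, 0, -0.008, 0, 0.8],
    [0, 0, -0.003, 0, 0.8],
    [0, 0, -0.0015, 0, 0.8],
    [0, 0, 0, 0, 0.8],
  ],
)

```text
time: 18.45
ee_pos: [0.4519, 0.2463, 0.0131]
orientation: [-180.0, -0.0, -14.3]
wrist_force: [-0.7, 0.2, -3.2]
gripper_width: 0.501
finger_force: 39.9
```

```bash
python3 m.py
```

```text
18.45 [0.4519 0.2463 0.0131] fix [-141.2004   -1.071    13.0674] [-179.9737   -0.0381  -14.2775] w 43.5534667334063 [-0.7485  0.1725 -3.1624] Fx -0.7678642080902623 39.94706894271076
top module_nose [(array([-51.5668,  -4.5788,  35.1   ]), 0.48)]
top module_centre [(array([-116.884 ,    1.0627,   41.8   ]), 0.67)]
top guide_mouth [(array([-40.596,  -1.06 ,  31.3  ]), 0.85)]
top pin_field [(array([ 2.3541, -0.3287, 39.    ]), 0.96)]
green 28 [-61.5306 -11.2731  57.156 ] [-68.3886 -21.3501  51.9507] [-56.0651   0.3478  66.4471]
((-61.30944061279297, -10.292266845703125), (21.74457550048828, 11.56719970703125), 82.92219543457031)
scene module_nose [(array([-49.8054,   2.6812,  41.4   ]), 0.66)]
scene module_centre [(array([-115.8257,   -2.2795,   39.7   ]), 0.83)]
scene guide_mouth [(array([-35.4393,   0.9768,  26.3   ]), 0.63)]
scene pin_field [(array([ 1.3623, -0.8911, 41.5   ]), 0.96)]
```

Call:
send_rows(
  moves=[
    [0, 0, -0.001, 0, 0.8],
    [0, 0, 0, 0, 0.8],
  ],
)

```text
time: 19.2
ee_pos: [0.4517, 0.2463, 0.0122]
orientation: [-180.0, -0.0, -14.3]
wrist_force: [-2.8, -0.9, 4.7]
gripper_width: 0.504
finger_force: 40.0
```

Call:
send_rows(
  moves=[
    [0.0048, -0.0012, 0, 0, 0.8],
    [0.0048, -0.0012, 0, 0, 0.8],
    [0.0048, -0.0012, 0, 0, 0.8],
    [0.0048, -0.0012, 0, 0, 0.8],
    [0, 0, 0, 0, 0.8],
  ],
)

```text
time: 19.82
ee_pos: [0.4718, 0.2416, 0.0122]
orientation: [-179.9, -0.1, -14.3]
wrist_force: [-0.7, 0.4, 4.2]
gripper_width: 0.501
finger_force: 39.9
```

Call:
send_rows(
  moves=[
    [0.0029, -0.0007, 0.0004, 0, 0.8],
    [0.0029, -0.0007, 0, 0, 0.8],
    [0.0029, -0.0007, 0, 0, 0.8],
    [0.0029, -0.0008, 0, 0, 0.8],
    [0, 0, 0, 0, 0.8],
  ],
)

```text
time: 20.45
ee_pos: [0.4827, 0.2385, 0.0122]
orientation: [-180.0, -0.0, -14.3]
wrist_force: [-2.0, 0.8, 4.8]
gripper_width: 0.502
finger_force: 39.9
```

```bash
python3 m.py p2
```

```text
20.45 [0.4827 0.2385 0.0122] fix [-109.4663   -1.0608   12.1954] [-179.987    -0.0268  -14.2788] w 43.63072887950641 [-1.9769  0.762   4.8176] Fx -2.1038311964278127 39.94793199934065
top module_nose [(array([-19.5171,  -1.5693,  34.1   ]), 0.51)]
top module_centre [(array([-86.4209,   0.9846,  39.7   ]), 0.48)]
top guide_mouth [(array([-42.439,  -1.117,  27.   ]), 0.79)]
top pin_field [(array([ 2.3883,  2.7759, 40.4   ]), 0.55)]
green 23 [-29.7809 -14.5533  55.512 ] [-36.6387 -22.3179  50.1829] [-23.7039  -5.8467  60.6757]
((-29.636619567871094, -14.3294038772583), (14.291584968566895, 14.262192726135254), 14.64712905883789)
scene module_nose [(array([ 2.2325, -0.2565, 42.6   ]), 0.71)]
scene module_centre [(array([-82.7178,  -2.6121,  41.1   ]), 0.77)]
scene guide_mouth [(array([-36.4502,  -0.7256,  27.6   ]), 0.62)]
scene pin_field [(array([ 3.8077,  0.0418, 41.6   ]), 0.71)]
```

View pics/p2.png

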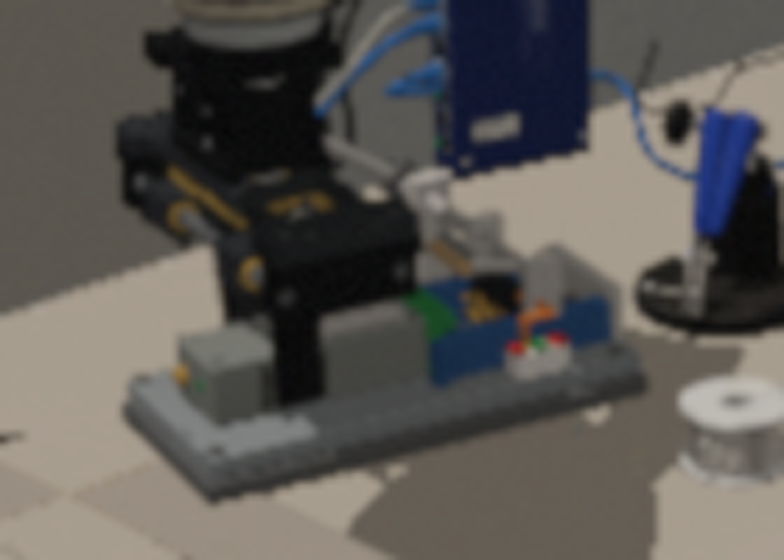

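Call:
send_rows(
  moves=[
    [0.0029, -0.0007, 0.0004, 0, 0.8],
    [0.0029, -0.0008, 0, 0, 0.8],
    [0.0029, -0.0007, 0, 0, 0.8],
    [0.0029, -0.0008, 0, 0, 0.8],
    [0, 0, 0, 0, 0.8],
  ],
)

```text
time: 21.58
ee_pos: [0.4944, 0.2352, 0.0122]
orientation: [180.0, -0.0, -14.3]
wrist_force: [0.1, 0.7, -0.2]
gripper_width: 0.506
finger_force: 39.9
```

Call:
send_rows(
  moves=[
    [0.0019, -0.0005, 0.0002, 0, 0.8],
    [0.0019, -0.0005, 0, 0, 0.8],
    [0.0019, -0.0005, 0, 0, 0.8],
    [0, 0, 0, 0, 0.8],
  ],
)

```text
time: 22.08
ee_pos: [0.4996, 0.2338, 0.0124]
orientation: [180.0, 0.0, -14.3]
wrist_force: [0.1, 0.4, -2.2]
gripper_width: 0.501
finger_force: 39.9
```

Call:
send_rows(
  moves=[
    [0.0019, -0.0005, -0.0002, 0, 0.8],
    [0.0019, -0.0005, 0, 0, 0.8],
    [0.0019, -0.0005, 0, 0, 0.8],
    [0, 0, 0, 0, 0.8],
  ],
)

```text
time: 22.58
ee_pos: [0.5052, 0.2325, 0.0123]
orientation: [180.0, 0.0, -14.3]
wrist_force: [-1.5, -0.5, -2.0]
gripper_width: 0.505
finger_force: 39.9
```

Call:
send_rows(
  moves=[
    [0.0019, -0.0005, 0, 0, 0.8],
    [0.0019, -0.0005, 0, 0, 0.8],
    [0, 0, 0, 0, 0.8],
  ],
)

```text
time: 22.95
ee_pos: [0.5085, 0.2316, 0.0122]
orientation: [180.0, 0.1, -14.3]
wrist_force: [-4.1, 0.9, -0.5]
gripper_width: 0.502
finger_force: 40.0
```

Call:
send_rows(
  moves=[
    [0.0019, -0.0005, 0, 0, 0.8],
    [0.0019, -0.0005, 0, 0, 0.8],
    [0, 0, 0, 0, 0.8],
    [0, 0, 0, 0, 0.8],
  ],
)

```text
time: 23.45
ee_pos: [0.5113, 0.2308, 0.0122]
orientation: [180.0, 0.2, -14.3]
wrist_force: [-7.8, 2.0, 2.2]
gripper_width: 0.503
finger_force: 40.0
```

```bash
python3 m.py
```

```text
23.45 [0.5113 0.2308 0.0122] fix [-79.8549  -1.4456  12.1915] [179.9629   0.1788 -14.2772] w 43.76504711950918 [-7.8431  1.9571  2.1828] Fx -8.083447369095879 39.9565639346838
top module_nose [(array([10.8092, -3.5398, 37.7   ]), 0.65)]
top module_centre [(array([-53.596 ,  -1.0714,  40.    ]), 0.55)]
top guide_mouth []
top pin_field [(array([ 5.189 ,  0.2907, 40.5   ]), 0.81)]
green 8 [  0.4424 -19.1825  53.5972] [ -4.4686 -21.4275  48.1168] [  5.4314 -16.2534  60.2009]
((0.1143646240234375, -19.580665588378906), (3.8359436988830566, 10.657562255859375), 73.81542205810547)
scene module_nose [(array([ 9.7585, -1.8469, 39.4   ]), 0.8)]
scene module_centre [(array([-54.5669,  -0.906 ,  40.8   ]), 0.55)]
scene guide_mouth [(array([-38.9772,   0.2814,  24.1   ]), 0.91)]
scene pin_field [(array([ 1.5409, -2.8063, 40.7   ]), 0.78)]
```

Call:
send_rows(
  moves=[
    [0.001, -0.00025, 0, 0, 0.8],
    [0.001, -0.00025, 0, 0, 0.8],
    [0, 0, 0, 0, 0.8],
    [0, 0, 0, 0, 0.8],
    [0, 0, 0, 0, 0.8],
    [0, 0, 0, 0, 0.8],
  ],
)

```text
time: 24.7
ee_pos: [0.5125, 0.2305, 0.0122]
orientation: [179.9, 0.3, -14.3]
wrist_force: [-11.4, 2.8, 5.5]
gripper_width: 0.505
finger_force: 40.0
```

```bash
python3 m.py | head -1
python3 - <<'E'
from h import *
d=snap('scene'); t=snap('top')
a=cv2.resize(d['color'][185:230,215:275,::-1],(600,450),interpolation=cv2.INTER_CUBIC)
cv2.imwrite('pics/ptr.png',a)
E
```

```text
24.7 [0.5125 0.2305 0.0122] fix [-78.5897  -1.4242  12.2274] [179.9485   0.2625 -14.2717] w 43.93926009441114 [-11.3881   2.7937   5.548 ] Fx -11.72534100619073 39.95952690951526
```

View pics/ptr.png

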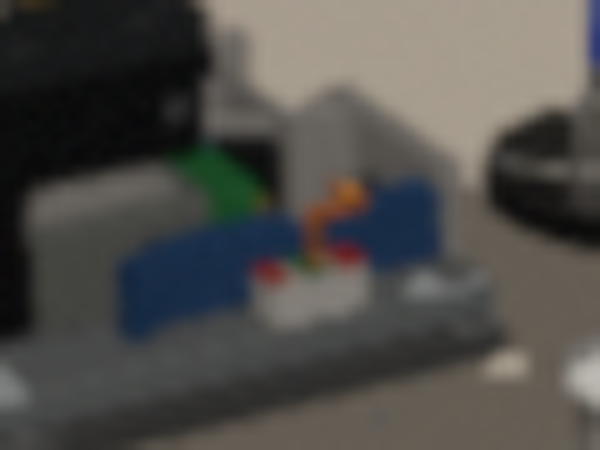

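The orange pointer at (315,240) stands over the green mark, with the red marks on either side at (268,270) and (348,255). The wrist reads about 11.7 N along the push and almost nothing sideways, so I'm handing in while holding.

```bash
python3 -c "
from bench import workorder
print(workorder.close_job())"
```

```text
the job is handed in; nothing more can be done
None
```

I pressed the wiper lever to its stop and it sprang back. I handed the job in while still pressing the gripped module straight between the guides: about 11.7 N at the wrist (roughly 10 N estimated on the pins after friction), pointer in the green zone.

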